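# Slide the bench block home into its cradle

## Robot

A 6-joint arm with a two-finger parallel gripper is mounted at the origin on the work surface. World frame = base frame: x ahead of the robot, y to its left, z up, the work surface at z = 0. Lengths are in mm, angles in rad, forces in N, time in s.
With the tool pointing down it reaches from about 350 to 775 mm from the base axis. Payload 7.3 kg.
Tool frame: the origin (TCP) lies at the very end of the fingers, on their centre line; the grasp point (between the pads) lies bot.grip_point_offset behind it (bot.grip_point_offset is the distance from the TCP to the grasp point, in mm); z points along the fingers, y is the line along which they close (so a half turn about z gives the same grasp; the last joint's range is limited). The gripper opens to 92 mm and grips with 3 to 60 N. Pads are 19 mm wide; open, the fingers measure 130 mm over their backs; the gripper's body (75 mm by 190 mm) begins 47 mm behind the grasp point.
Start: joints at [-1.3, 0.342, 1.524, -0, 1.275, -0.146], TCP at [212.563, -480.064, 226.741] pointing down, gripper open.
Joint ranges: [-2.53, 2.53], [-0.77, 2.02], [0.04, 2.7], [-1, 4.14], [0.28, 2.66], [-3.11, 3.11]. Speed limits (rad/s): [2.57, 2.57, 3.14, 3.14, 3.14, 3.14].

## Interface

Orientations are given as [roll, pitch, yaw] about the fixed x, y, z axes, in that order (R = Rz(yaw) Ry(pitch) Rx(roll)).
In Python, from plant import bot gives the robot as it stands. The module is installed in compiled form; this text tells all that it offers.
- The arm moves only by the tool carry_out, never from a script. Its argument "plan" is a list of rows, each an object of numbers: "tx", "ty", "tz": the shift along the world's x, y, z in mm; "rx", "ry", "rz": the turn, a rotation vector about the world's x, y, z in rad. A call has 1 to 12 rows; each row shifts and turns the commanded pose from where the row before left it; what a row does not reach is not made up. A row lasts 1/10 s, in which the tool goes at most 50 mm and 8.59 degrees, less where a joint would pass 70% of its speed; a pose out of reach is approached as far as the arm can. A call with a gripper value outside its range is refused whole. "gripper" is the closure, from 0 (fully open) to 1 (shut), set as the call begins (left out, the last holds). The fingers move at their own pace and stop on an object; the grip force is fixed at half the most. Time passes only in rows, so rows that do not move let the fingers close. It gives the time, the measured TCP pose, the force, the opening and the grip force at its end, in the units of the state.
- bot.get_obs(): the state, without advancing time (a new reading comes with each control period).
- bot.capture(name): name is "side" or "top"; returns the picture (420x560x3 uint8, red, green, blue); there is no depth.
- bot.camera_model(name): a dict with "camera_matrix" (3x3 intrinsics, pixels), "dist" ([k1, k2, p1, p2, k3] as OpenCV has them; the pictures are not rectified), "R" (3x3) and "t" (3): a world point X has camera coordinates R X + t. Camera axes: x right, y down, z forward; pixel columns grow to the right and rows downward; lengths in mm; the calibration is good to about 2 mm. A picture is of the moment at which its call begins. camera_model takes no time and is no camera call.
- bot.close_job(): hands the job in; it is judged then, once.
The state is a dict: "time": time; "joint_positions": joint angles; "dq": joint speeds; "tau": joint torques, N m; "tool_pos": TCP position; "tcp_rot": TCP orientation; "contact_force": force on the tool from outside, world axes, zero at the start; "moment": the same for the moment, N m; "grip_width": finger opening in mm; "finger_force": force on a finger pad.
Only numpy, scipy, OpenCV 4.12 (cv2) and the standard library are available. Lean on these libraries where they do the work, as an engineer would, in place of code of your own. Each camera call takes 0.05 s, during which the arm holds its last target. There are 200 camera calls.

## Task

Push the round steel-faced bench block along the goldsmith's bench, always flat on the bench top and never lifted, around the screwed-down doming block and punch stand without the block or the robot touching either, and into its wooden cradle until it is fully home. Fully home means that the cradle's sprung pad is pressed right in against its solid stop: press the block there with a steady push of about 12 N for a moment (never 20 N), then let go and leave it there, resting against the pad. Leave everything else on the bench where it is.

Things in the scene. Friction and masses are not known exactly. Their poses are not given: they have to be found in the camera images.
- block: Round bench block, black nylon with a thin plain steel face on top: 92 mm across and 28 mm high (the steel face, the top 4 mm, is 88 mm across), 0.32 to 0.48 kg, loose on the bench; too wide to grip. Sliding it on the bench takes roughly 2 to 5 N. Origin: centre of its underside, z up; yaw has no meaning.
- cradle: Fixed wooden cradle, 22 mm high, a U of walls without a floor. Origin on the bench on its middle line; +x points inwards from the open mouth. Side walls' inner faces at y = -50 and +50 mm from x = -22 mm inwards; before that they flare out at 29 degrees to x = -50 mm. Fully home, the block's centre is on the middle line (4 mm play) at x from -20 to +20 mm, depending on the stop's setting.
- stop: Fixed aluminium bracket at the cradle's back, 46 mm high, same origin and axes. Under it is a sprung steel pad, 50 mm wide, 4 to 22 mm above the bench, facing the mouth. Its place along x is clamped anywhere in a range of 40 mm; this setting is NOT measured: find it by feel or sight. The pad first gives 4 mm under a light 0.5 N, then stands against the solid stop, which does not yield.
- doming_block: Fixed steel doming block, 60 x 60 mm and 50 mm high, with round dimples. Origin: centre of its underside, x and y along its sides. Must not be touched.
- punch_stand: Fixed dark wooden stand, 62 x 62 mm, with short steel punches upright in it, 56 mm high in all. Origin: centre of its underside, x and y along its sides. Must not be touched.
- hammer: Loose hammer lying on the bench, 220 mm long along its x axis, at most 100 mm across at the head (+x end) and 35 mm high. Bystander.
- jar: Loose glass jar with a metal cap, 48 mm across, 50 mm high. Origin: centre of its underside. Bystander.
- file: Loose file with a wooden handle, 160 mm long along its x axis, from x = -80 to +80 mm, 14 mm high. Bystander.
- bangle: Loose brass bangle lying flat, 64 mm across, 12 mm high. Origin: centre of its underside. Bystander.
- ring_clamp: Loose wooden ring clamp with a steel collar, 110 x 28 mm, 22 mm high, long side along its x axis. Origin: centre of its underside. Bystander.
- tray: Loose open wooden tray, 90 (x) by 120 (y) mm, 18 mm high. Origin: centre of its underside. Bystander.
There are look-alikes about, which are no part of the job. Of the things shaped like the block, the black one is meant.

How it is judged (in metres and radians):
On the way, in this order (a step that is already met when the one before it is completed fails the run):
1. the block has been pushed into the mouth of the cradle, between its walls, not yet home (x of block in the frame of cradle above -0.045 m and y of block in the frame of cradle between -0.012 and 0.012 m).
2. the block is pressed home: the pad pressed right in against its solid stop with at least 3 N for 0.3 s (contact force between block and stop above 3 N and x of block in the frame of cradle above -0.023 m), for 0.3 s.
At the end, for the whole second after the job is handed in: The block lies flat and at rest between the cradle's walls, still touching the sprung pad (so within its 4 mm of fully home), within 6 mm of the middle line and -25 to +22 mm along it, after having been pressed on the solid stop with 3 to 20 N for 0.3 s (contact force between block and stop above 0.03 N and x of block in the frame of cradle between -0.025 and 0.022 m and y of block in the frame of cradle between -0.006 and 0.006 m and height (world z) of block below 0.004 m and angle between block's own z axis and vertical below 0.05 rad and linear speed of block below 0.01 m/s).
It fails at once if the doming block is touched (by the block, the robot or anything else) (contact force between doming_block and anything else above 0.3 N).
It fails at once if the punch stand is touched (by the block, the robot or anything else) (contact force between punch_stand and anything else above 0.3 N).
It fails at once if the block is pressed against the cradle or its stop with more than 20 N (contact force between block and stop above 20 N or contact force between block and cradle above 20 N).
It fails at once if the block is lifted off the bench (6 mm) or tipped (0.12 rad) (height (world z) of block above 0.006 m or angle between block's own z axis and vertical above 0.12 rad).
It fails at once if a bystander is moved by more than 15 mm (distance of any of hammer, jar, file, bangle, ring_clamp, tray from where it was at the start of the episode above 0.015 m).
It also fails if it takes over 72 s, if anything falls off the work surface, if the arm or the gripper's body presses on something with over 40 N, if the wrist force passes 120 N, or if a joint passes its speed limit or range.

## Working session

There is one attempt and no reset: what is moved stays moved. The work goes in short steps, Python scripts to look and compute and a tool call to move; the robot and the scene stay as the last step left them, time stands still between calls to the robot, and variables do not carry over. Pictures are saved under pics/ and viewed, at most 10 in all, crops included, and the job is handed in when it is done.

Besides the shell and the picture viewer there is one more tool, called after "Emit:" by a JSON object that holds its "op" and its "data", one argument or row to a line. carry_out: Moves the arm, as the interface text tells. Its arguments: {"type":"object","properties":{"plan":{"type":"array"},"gripper":{"type":"number"}},"required":["plan"]}

```bash
mkdir -p pics
cat > h.py <<'E'
import numpy as np,cv2
from plant import bot
def ray(cam,uv,z):
    m=bot.camera_model(cam);K=np.array(m["camera_matrix"],float);d=np.array(m["dist"],float);R=np.array(m["R"]);t=np.array(m["t"]).ravel()
    p=cv2.undistortPoints(np.array(uv,float).reshape(-1,1,2),K,d).reshape(-1,2)
    C=-R.T@t; D=np.c_[p,np.ones(len(p))]@R
    return C+D*((z-C[2])/D[:,2])[:,None]
def proj(cam,X):
    m=bot.camera_model(cam);R=np.array(m["R"]);t=np.array(m["t"],float)
    return cv2.projectPoints(np.array(X,float).reshape(-1,1,3),cv2.Rodrigues(R)[0],t,np.array(m["camera_matrix"],float),np.array(m["dist"],float))[0].reshape(-1,2)
E
python3 - <<'E'
from h import *
for n in("top","side"):
    a=bot.capture(n);cv2.imwrite(f"pics/{n}0.png",cv2.resize(a[...,::-1],(784,588),interpolation=cv2.INTER_CUBIC));np.save(n+"0.npy",a)
    m=bot.camera_model(n);print(-np.array(m["R"]).T@np.array(m["t"]).ravel())
print(bot.get_obs(),bot.grip_point_offset)
E
```

```text
[ 321.04704585  -82.30159563 1175.65121499]
[ 391.80429009 1008.3309389   819.88740776]
{'time': 0.1, 'joint_positions': array([-1.29999049e+00,  3.42638788e-01,  1.52492881e+00, -1.92976668e-05,
        1.27542885e+00, -1.46018678e-01]), 'dq': array([ 2.59447530e-04, -2.16753043e-03, -2.73510929e-03,  8.79684928e-05,
        8.02279016e-04,  5.47709615e-04]), 'tau': array([ 2.36901156e-03, -4.32004023e+01, -2.44696158e+01,  7.20771868e-02,
        5.26158046e-02, -3.60297042e-05]), 'tool_pos': array([ 212.45498709, -479.67939752,  226.11932152]), 'tcp_rot': array([-3.14020112e+00, -1.85994020e-04,  4.16830018e-01]), 'contact_force': array([ 0.49816802,  0.31581849, -0.04296217]), 'moment': array([-0.00521104,  0.00373522, -0.04705298]), 'finger_force': 0.0, 'grip_width': 91.79845792227363} 18.8
```

View pics/top0.png

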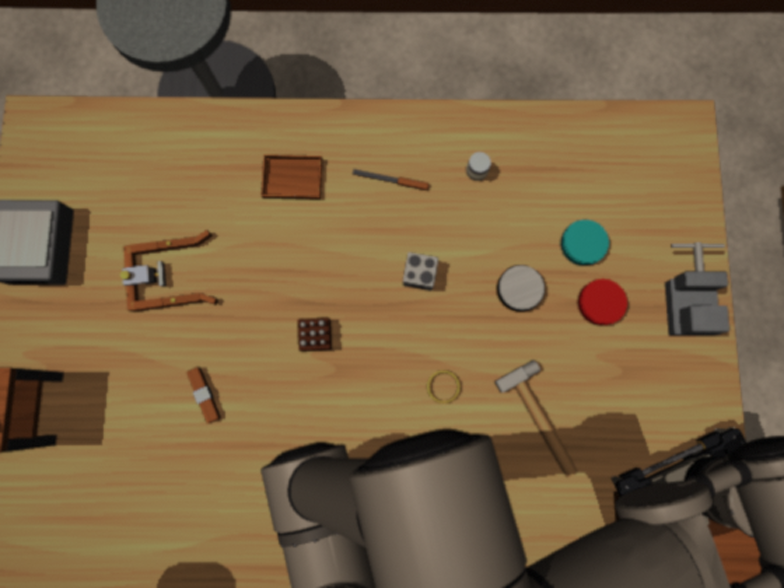

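View pics/side0.png

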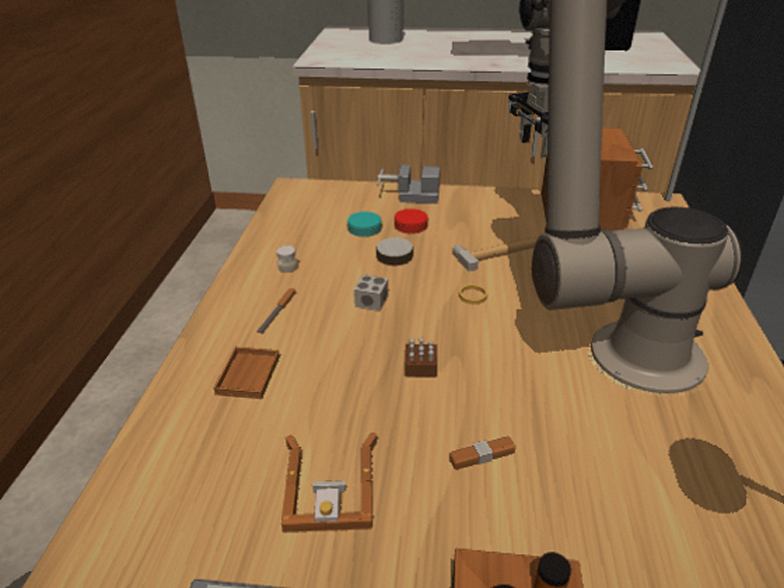

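Three discs: steel/black at top (522,288), teal (585,242), red (604,302) in the enlarged top view. The first, with a steel face and black body, fits. I'll confirm it in a crop, together with the cradle and obstacles.

Run:
```python
from h import *
t=np.load("top0.npy")[...,::-1];s=np.load("side0.npy")[...,::-1]
def c(a,x,y,w,h,W,H): return cv2.resize(a[y:y+h,x:x+w],(W,H),interpolation=cv2.INTER_CUBIC)
A=c(t,80,155,80,75,400,375);B=c(s,190,300,90,84,400,375)   # x5
C=c(t,205,175,50,80,125,200);D=c(t,340,150,120,80,300,200);E=c(s,240,140,80,60,266,200)
low=np.hstack([c(t,200,170,110,90,267,218),c(t,340,150,110,90,267,218),c(s,240,140,80,65,266,218)])
cv2.imwrite("pics/c1.png",np.vstack([np.hstack([A,B]),low]))
f=lambda uv,z:print(np.round(ray("top",np.array(uv)/1.4,z)[:,:2],0).tolist())
f([[522,288]],28);f([[421,263]],50);f([[315,330]],50);f([[445,387]],6);f([[518,377]],20)
f([[293,177],[391,180],[480,162],[203,396]],15)
f([[209,237],[213,300],[163,273],[129,250],[133,305]],22)
```

```text
[[535.0, -324.0]]
[[580.0, -125.0]]
[[448.0, 77.0]]
[[343.0, -173.0]]
[[362.0, -313.0]]
[[767.0, 136.0], [762.0, -65.0], [802.0, -248.0], [324.0, 292.0]]
[[637.0, 298.0], [509.0, 282.0], [563.0, 384.0], [609.0, 454.0], [499.0, 437.0]]
```

View pics/c1.png

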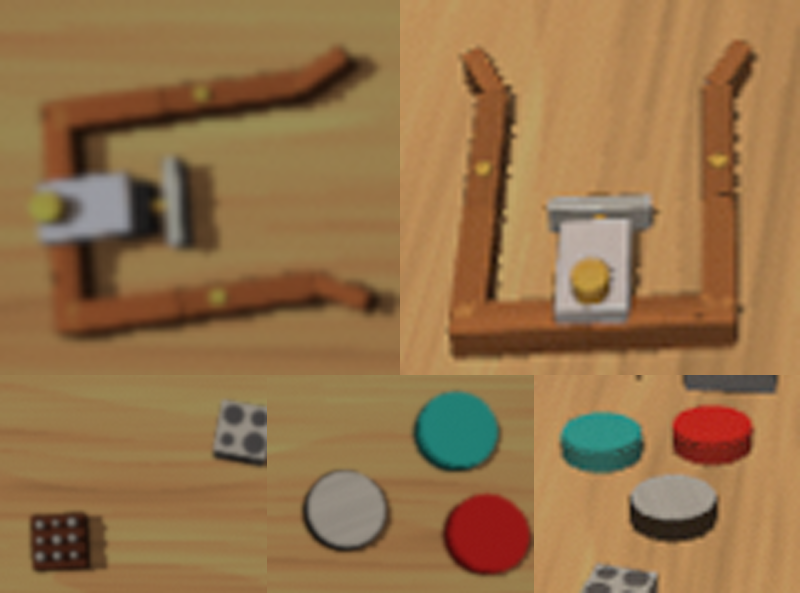

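The crop confirms the black-bodied, steel-faced disc is the block (top view (522,288) enlarged). The cradle opens towards the block, with its pad near mid-cradle. Next I fit the cradle pose and overlay it.

```bash
cat > fit.py <<'E'
from h import *
from scipy.optimize import least_squares
T=lambda p:np.array([80,155])+(np.array(p)+.5)/5-.5
S=lambda p:np.array([190,300])+(np.array(p)-[400,0]+.5)/[4.444,4.464]-.5
w=lambda n,uv,z=22:print(n,np.round(ray(n,uv,z)[:,:2],1).tolist())
w("top",T([[78,128],[297,97],[346,66],[82,303],[320,273],[370,287]]))
w("side",S([[508,90],[490,300],[703,90],[703,298],[738,42]]))
w("top",T([[201,93],[218,296]]),24);w("side",S([[483,168],[718,160]]),24)
print("pad");w("top",T([[183,160],[190,243]]));w("side",S([[548,200],[652,197]]))
E
python3 fit.py
```

```text
top [[604.4, 445.2], [623.0, 325.4], [641.0, 299.3], [505.9, 435.0], [523.3, 306.5], [515.6, 278.6]]
side [[623.6, 328.9], [603.1, 452.1], [523.7, 318.4], [505.1, 440.7], [510.2, 284.3]]
top [[624.4, 378.0], [509.8, 360.6]]
side [[623.9, 380.3], [509.3, 363.3]]
pad
top [[586.5, 386.0], [539.7, 378.8]]
side [[588.4, 394.2], [538.3, 387.2]]
```

Run:
```python
from h import *
f=lambda n,uv,z:print(n,np.round(ray(n,np.array(uv)/1.4,z)[:,:2],0).tolist())
f("top",[[585,242],[604,302]],28)
f("side",[[395,246]],28);f("side",[[371,283]],50);f("side",[[421,347]],50)
f("top",[[497,385],[541,365],[410,255],[437,258],[405,283],[434,288]],20)
f("top",[[409,253],[437,257],[405,280],[434,284]],50)
```

```text
top [[629.0, -452.0], [508.0, -483.0]]
side [[535.0, -317.0]]
side [[567.0, -118.0]]
side [[443.0, 87.0]]
top [[347.0, -272.0], [386.0, -358.0], [603.0, -104.0], [597.0, -158.0], [546.0, -94.0], [536.0, -152.0]]
top [[599.0, -102.0], [592.0, -156.0], [546.0, -94.0], [538.0, -150.0]]
```

Emit:
{"op": "carry_out", "data": {
  "gripper": 0.5,
  "plan": [
    {"tx": 32,"ty": 8.4,"tz": -11.5,"rz": 0.143},
    {"tx": 32,"ty": 8.4,"tz": -11.5,"rz": 0.143},
    {"tx": 32,"ty": 8.4,"tz": -11.5,"rz": 0.143},
    {"tx": 32,"ty": 8.4,"tz": -11.5,"rz": 0.143},
    {"tx": 32,"ty": 8.4,"tz": -11.5,"rz": 0.143},
    {"tx": 32,"ty": 8.4,"tz": -11.5,"rz": 0.143},
    {"tx": 32,"ty": 8.4,"tz": -11.5,"rz": 0.143},
    {"tx": 32,"ty": 8.4,"tz": -11.5,"rz": 0.143},
    {"tx": 32,"ty": 8.4,"tz": -11.5,"rz": 0.143},
    {"tx": 32,"ty": 8.4,"tz": -11.5,"rz": 0.143},
    {"tx": 32,"ty": 8.4,"tz": -11.5,"rz": 0.143},
    {"tx": 0}
  ]
}}

```text
invalid input at $.plan[0]: expected keys tx, ty, tz, rx, ry, rz
```

Emit:
{"op": "carry_out", "data": {
  "gripper": 0.5,
  "plan": [
    {"tx": 32,"ty": 8.4,"tz": -11.5,"rx": 0,"ry": 0,"rz": 0.143},
    {"tx": 32,"ty": 8.4,"tz": -11.5,"rx": 0,"ry": 0,"rz": 0.143},
    {"tx": 32,"ty": 8.4,"tz": -11.5,"rx": 0,"ry": 0,"rz": 0.143},
    {"tx": 32,"ty": 8.4,"tz": -11.5,"rx": 0,"ry": 0,"rz": 0.143},
    {"tx": 32,"ty": 8.4,"tz": -11.5,"rx": 0,"ry": 0,"rz": 0.143},
    {"tx": 32,"ty": 8.4,"tz": -11.5,"rx": 0,"ry": 0,"rz": 0.143},
    {"tx": 32,"ty": 8.4,"tz": -11.5,"rx": 0,"ry": 0,"rz": 0.143},
    {"tx": 32,"ty": 8.4,"tz": -11.5,"rx": 0,"ry": 0,"rz": 0.143},
    {"tx": 32,"ty": 8.4,"tz": -11.5,"rx": 0,"ry": 0,"rz": 0.143},
    {"tx": 32,"ty": 8.4,"tz": -11.5,"rx": 0,"ry": 0,"rz": 0.143},
    {"tx": 32,"ty": 8.4,"tz": -11.5,"rx": 0,"ry": 0,"rz": 0.143},
    {"tx": 0,"ty": 0,"tz": 0,"rx": 0,"ry": 0,"rz": 0}
  ]
}}

```text
time: 1.3
tool_pos: [566.9, -384.8, 97.1]
tcp_rot: [-3.141, -0.003, 1.997]
contact_force: [-0.5, -0.0, -0.9]
grip_width: 45.8
finger_force: 0.0
```

Emit:
{"op": "carry_out", "data": {
  "plan": [
    {"tx": 0,"ty": 0,"tz": -22,"rx": 0,"ry": 0,"rz": 0},
    {"tx": 0,"ty": 0,"tz": -22,"rx": 0,"ry": 0,"rz": 0},
    {"tx": 0,"ty": 0,"tz": -22,"rx": 0,"ry": 0,"rz": 0},
    {"tx": 0,"ty": 0,"tz": -14,"rx": 0,"ry": 0,"rz": 0},
    {"tx": 0,"ty": 0,"tz": -9,"rx": 0,"ry": 0,"rz": 0},
    {"tx": 0,"ty": 0,"tz": 0,"rx": 0,"ry": 0,"rz": 0}
  ]
}}

```text
time: 1.9
tool_pos: [563.7, -387.5, 10.2]
tcp_rot: [-3.141, -0.002, 1.989]
contact_force: [0.6, 0.2, -0.4]
grip_width: 45.8
finger_force: 0.0
```

Emit:
{"op": "carry_out", "data": {
  "plan": [
    {"tx": -2.5,"ty": 5.5,"tz": 0,"rx": 0,"ry": 0,"rz": 0},
    {"tx": -2.5,"ty": 5.5,"tz": 0,"rx": 0,"ry": 0,"rz": 0},
    {"tx": -2.5,"ty": 5.5,"tz": 0,"rx": 0,"ry": 0,"rz": 0},
    {"tx": -2.5,"ty": 5.5,"tz": 0,"rx": 0,"ry": 0,"rz": 0},
    {"tx": -2.5,"ty": 5.5,"tz": 0,"rx": 0,"ry": 0,"rz": 0},
    {"tx": -2.5,"ty": 5.5,"tz": 0,"rx": 0,"ry": 0,"rz": 0},
    {"tx": -2.5,"ty": 5.5,"tz": 0,"rx": 0,"ry": 0,"rz": 0}
  ]
}}

```text
time: 2.6
tool_pos: [547.5, -349.6, 12.0]
tcp_rot: [3.141, 0.002, 1.99]
contact_force: [2.2, -4.6, 2.2]
grip_width: 46.3
finger_force: 2.1
```

Run:
```python
from h import *
a=bot.capture("side")[120:220,220:340,::-1];b=bot.capture("top")[150:250,320:440,::-1]
cv2.imwrite("pics/p1.png",np.hstack([cv2.resize(x,(400,333),interpolation=cv2.INTER_CUBIC) for x in(a,b)]))
```

```text
(no output)
```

View pics/p1.png

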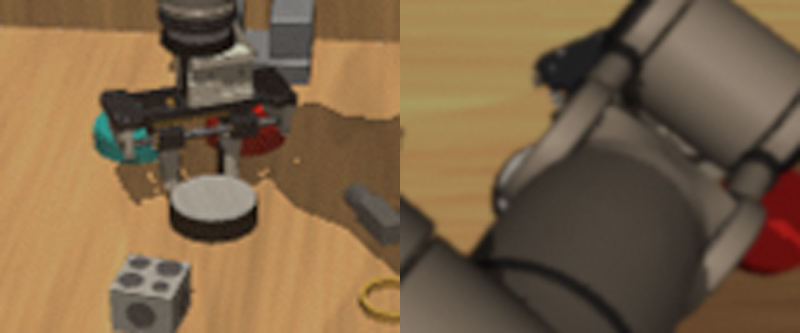

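The picture shows both fingers touching the block's rear rim, and the block flat: top-face centre at crop (213,200), i.e. side pixel (284,180).

Run:
```python
from h import *
print(ray("side",[[283.9,180]],28), bot.get_obs()["tool_pos"],bot.get_obs()["contact_force"])
```

```text
[[ 526.37329623 -289.06042864   28.        ]] [ 547.02951932 -348.55555306   11.68623709] [ 0.77412534 -1.51152126  1.6737867 ]
```

```bash
cat > path.py <<'E'
from h import *
from scipy.interpolate import CubicSpline,PchipInterpolator
L=56; O=np.array([570.4,341.7]); u=np.array([-.149,.989])
o=bot.get_obs();p=o["tool_pos"][:2];th0=o["tcp_rot"][2]
c0=p+L*np.array([np.cos(th0),np.sin(th0)]);print(c0,th0)
W=np.array([c0,[486,-210],[467,-130],[495,-50],[541,25],[567,100],[582,190],O-80*u])
s=np.r_[0,np.cumsum(np.linalg.norm(np.diff(W,axis=0),axis=1))]
cs=CubicSpline(s,W,bc_type=((1,[np.cos(th0),np.sin(th0)]),(1,u)))
q=np.arange(0,s[-1]+1,12);q[-1]=s[-1]
C=cs(q);D=cs(q,1);th=np.unwrap(np.arctan2(D[:,1],D[:,0]))
T=C-L*np.c_[np.cos(th),np.sin(th)]
d=np.c_[np.diff(T,axis=0),np.diff(th)]
for i,(a,b) in enumerate(zip(d,C[1:])):
    print(i,a.round([1][0])[:2],round(a[2],3),b.round(0),T[i+1].round(0),round(th[i+1],2))
def rect(c,h,yaw):
    n=8;e=np.linspace(-h,h,n);P=np.vstack([np.c_[e,e*0-h],np.c_[e,e*0+h],np.c_[e*0-h,e],np.c_[e*0+h,e]])
    R=np.array([[np.cos(yaw),-np.sin(yaw)],[np.sin(yaw),np.cos(yaw)]]);return P@R.T+c
for c,h,y in(((568,-124),30,-.15),((446,81),31,.05)):
    P=rect(np.array(c),h,y)
    rc=np.linalg.norm(P[None]-C[:,None],axis=2).min()-46
    F=[];
    for k in(-1,1):
        F.append(T+k*33*np.c_[np.sin(th),-np.cos(th)])
    print("clear",rc,[np.linalg.norm(P[None]-f[:,None],axis=2).min()-16 for f in F])
E
python3 path.py
```

```text
[ 524.23027147 -297.40680627] 1.9901053426160047
0 [-4.7 11. ] 0.003 [ 519. -286.] [ 542. -338.] 1.99
1 [-4.9 10.9] 0.001 [ 514. -276.] [ 537. -327.] 1.99
2 [-5.  10.8] -0.001 [ 510. -265.] [ 532. -316.] 1.99
3 [-5.1 10.8] -0.004 [ 505. -254.] [ 527. -305.] 1.99
4 [-5.1 10.8] -0.006 [ 500. -243.] [ 522. -294.] 1.98
5 [-5.2 10.8] -0.008 [ 495. -232.] [ 517. -283.] 1.97
6 [-5.2 10.9] -0.01 [ 490. -221.] [ 512. -272.] 1.96
7 [-5.2 11. ] -0.012 [ 486. -209.] [ 507. -261.] 1.95
8 [-5.5 11. ] -0.02 [ 481. -198.] [ 501. -250.] 1.93
9 [-5.9 10.9] -0.033 [ 477. -186.] [ 495. -239.] 1.9
10 [-6.2 10.9] -0.047 [ 473. -175.] [ 489. -229.] 1.85
11 [-6.4 10.9] -0.061 [ 470. -163.] [ 483. -218.] 1.79
12 [-6.4 11. ] -0.077 [ 468. -151.] [ 476. -207.] 1.71
13 [-6.4 11.3] -0.094 [ 467. -139.] [ 470. -195.] 1.62
14 [-6.1 11.8] -0.11 [ 467. -128.] [ 464. -184.] 1.51
15 [-4.5 12.4] -0.106 [ 468. -116.] [ 459. -171.] 1.41
16 [-2.5 12.7] -0.092 [ 471. -104.] [ 457. -158.] 1.31
17 [-0.7 12.8] -0.078 [475. -93.] [ 456. -146.] 1.23
18 [ 1.  12.7] -0.066 [479. -81.] [ 457. -133.] 1.17
19 [ 2.3 12.4] -0.055 [484
[... 942 characters left out ...]
. 137.] [565.  82.] 1.4
39 [ 3.  11.7] 0.018 [577. 149.] [568.  94.] 1.41
40 [ 2.7 11.7] 0.017 [579. 161.] [571. 106.] 1.43
41 [ 2.5 11.8] 0.016 [580. 173.] [573. 118.] 1.45
42 [ 2.2 11.8] 0.015 [581. 185.] [575. 129.] 1.46
43 [ 2.1 11.9] 0.016 [583. 197.] [578. 141.] 1.48
44 [ 2.3 11.9] 0.024 [584. 209.] [580. 153.] 1.5
45 [ 2.5 11.9] 0.033 [584. 221.] [582. 165.] 1.54
46 [ 2.5 12. ] 0.042 [584. 233.] [585. 177.] 1.58
47 [ 2.5 12.1] 0.051 [584. 245.] [587. 189.] 1.63
48 [ 3.3 18. ] 0.092 [582. 263.] [591. 207.] 1.72
clear 15.267254049885103 [np.float64(78.82282446295999), np.float64(12.993666122840892)]
clear 21.789549319306204 [np.float64(23.847016148494646), np.float64(89.27856126636826)]
```

Emit:
{"op": "carry_out", "data": {
  "plan": [
    {"tx": -4.7,"ty": 11,"tz": -1.5,"rx": 0,"ry": 0,"rz": 0.003},
    {"tx": -4.9,"ty": 10.9,"tz": -1.5,"rx": 0,"ry": 0,"rz": 0},
    {"tx": -5,"ty": 10.8,"tz": 0,"rx": 0,"ry": 0,"rz": 0},
    {"tx": -5.1,"ty": 10.8,"tz": 0,"rx": 0,"ry": 0,"rz": -0.004},
    {"tx": -5.1,"ty": 10.8,"tz": 0,"rx": 0,"ry": 0,"rz": -0.006},
    {"tx": -5.2,"ty": 10.8,"tz": 0,"rx": 0,"ry": 0,"rz": -0.008},
    {"tx": -5.2,"ty": 10.9,"tz": 0,"rx": 0,"ry": 0,"rz": -0.01},
    {"tx": -5.2,"ty": 11,"tz": 0,"rx": 0,"ry": 0,"rz": -0.012},
    {"tx": -5.5,"ty": 11,"tz": 0,"rx": 0,"ry": 0,"rz": -0.02}
  ]
}}

```text
time: 3.6
tool_pos: [502.1, -252.0, 9.1]
tcp_rot: [3.14, 0.003, 1.932]
contact_force: [2.5, -5.4, 4.6]
grip_width: 45.9
finger_force: 3.5
```

```bash
sed -i 's/\[467,-130\],\[495,-50\]/[465,-130],[492,-50]/; s/\[486,-210\],//' path.py
python3 - <<'E'
from h import *
a=bot.capture("side");np.save("s1.npy",a)
cv2.imwrite("pics/p2.png",cv2.resize(a[110:230,200:360,::-1],(800,600),interpolation=cv2.INTER_CUBIC))
E
python3 path.py
```

```text
[ 480.83467413 -197.2670804 ] 1.9313732928886314
0 [-5.2 11. ] -0.02 [ 477. -186.] [ 495. -239.] 1.91
1 [-5.8 10.9] -0.037 [ 473. -174.] [ 490. -228.] 1.87
2 [-6.3 10.9] -0.055 [ 469. -163.] [ 483. -217.] 1.82
3 [-6.6 10.9] -0.074 [ 467. -151.] [ 477. -206.] 1.75
4 [-6.8 11.2] -0.094 [ 465. -139.] [ 470. -195.] 1.65
5 [-6.7 11.7] -0.114 [ 465. -127.] [ 463. -183.] 1.54
6 [-5.1 12.4] -0.111 [ 466. -115.] [ 458. -171.] 1.43
7 [-3.1 12.8] -0.098 [ 468. -104.] [ 455. -158.] 1.33
8 [-1.1 12.9] -0.084 [472. -92.] [ 454. -145.] 1.25
9 [ 0.5 12.9] -0.072 [476. -81.] [ 454. -132.] 1.17
10 [ 2.  12.6] -0.062 [481. -69.] [ 456. -120.] 1.11
11 [ 3.2 12.3] -0.052 [487. -58.] [ 460. -107.] 1.06
12 [ 4.2 11.8] -0.044 [493. -48.] [464. -95.] 1.02
13 [ 5.1 11.2] -0.032 [500. -38.] [469. -84.] 0.98
14 [ 5.9 10.6] -0.019 [507. -28.] [475. -74.] 0.96
15 [ 6.6 10.1] -0.006 [514. -18.] [481. -64.] 0.96
16 [7.2 9.6] 0.008 [521.  -8.] [489. -54.] 0.97
17 [7.7 9.2] 0.022 [527.   2.] [496. -45.] 0.99
18 [8.1 9. ] 0.036 [534.  12.] [504. -36.] 1.02
19 [8.3 8.9] 0.049 [540.  22.] [513. -27.] 1.07
20 [8.2 9.1] 0
[... 452 characters left out ...]
575. 137.] [565.  82.] 1.4
30 [ 2.9 11.7] 0.017 [577. 149.] [568.  93.] 1.41
31 [ 2.7 11.7] 0.017 [578. 160.] [570. 105.] 1.43
32 [ 2.5 11.8] 0.016 [580. 172.] [573. 117.] 1.44
33 [ 2.3 11.8] 0.016 [581. 184.] [575. 129.] 1.46
34 [ 2.1 11.9] 0.016 [583. 196.] [577. 140.] 1.48
35 [ 2.3 11.9] 0.024 [584. 208.] [580. 152.] 1.5
36 [ 2.5 11.9] 0.033 [584. 220.] [582. 164.] 1.53
37 [ 2.5 12. ] 0.042 [584. 232.] [585. 176.] 1.57
38 [ 2.5 12.1] 0.051 [584. 244.] [587. 188.] 1.63
39 [ 3.5 18.8] 0.095 [582. 263.] [591. 207.] 1.72
clear 18.00409965463922 [np.float64(81.34943068707867), np.float64(15.968323845026603)]
clear 21.707383851722255 [np.float64(24.358869592238484), np.float64(89.699326071809)]
```

View pics/p2.png

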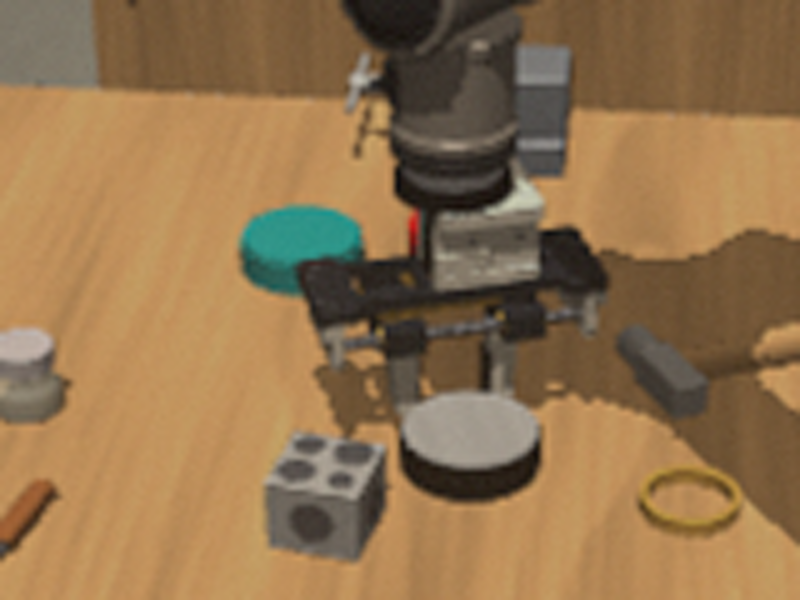

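Run:
```python
from h import *
print(ray("side",[[294.2,196.6]],28))
p=np.array([502.1,-252,9.1]);s=np.array([np.sin(1.932),-np.cos(1.932),0])
for k in(80,90,-80,-90):
  for z in(55,66,75,85): print(k,z,((proj("side",[np.r_[(p+k*s)[:2],z]])-[200,110])*5).round())
```

```text
[[ 483.22912045 -191.12018912   28.        ]]
80 55 [[331. 362.]]
80 66 [[331. 348.]]
80 75 [[331. 336.]]
80 85 [[330. 322.]]
90 55 [[316. 365.]]
90 66 [[316. 350.]]
90 75 [[315. 338.]]
90 85 [[315. 324.]]
-80 55 [[567. 330.]]
-80 66 [[568. 315.]]
-80 75 [[569. 303.]]
-80 85 [[569. 290.]]
-90 55 [[582. 328.]]
-90 66 [[583. 313.]]
-90 75 [[583. 301.]]
-90 85 [[584. 288.]]
```

Block top centre at crop (471,433) → about (483,-196), as predicted. The gripper end brackets hang to z≈55, so I back off and raise the tool before passing the obstacles.

Emit:
{"op": "carry_out", "data": {
  "plan": [
    {"tx": 1.8,"ty": -4.7,"tz": 0,"rx": 0,"ry": 0,"rz": 0},
    {"tx": 0,"ty": 0,"tz": 5,"rx": 0,"ry": 0,"rz": 0},
    {"tx": 0,"ty": 0,"tz": 4.5,"rx": 0,"ry": 0,"rz": 0},
    {"tx": 0,"ty": 0,"tz": 0,"rx": 0,"ry": 0,"rz": 0},
    {"tx": -1.8,"ty": 4.7,"tz": 0,"rx": 0,"ry": 0,"rz": 0}
  ]
}}

```text
time: 4.15
tool_pos: [501.3, -251.6, 17.8]
tcp_rot: [3.141, 0.0, 1.932]
contact_force: [-0.5, -0.8, -0.3]
grip_width: 46.0
finger_force: 0.0
```

Emit:
{"op": "carry_out", "data": {
  "plan": [
    {"tx": -5.2,"ty": 11,"tz": 0,"rx": 0,"ry": 0,"rz": -0.02},
    {"tx": -5.8,"ty": 10.9,"tz": 0,"rx": 0,"ry": 0,"rz": -0.037},
    {"tx": -6.3,"ty": 10.9,"tz": 0,"rx": 0,"ry": 0,"rz": -0.055},
    {"tx": -6.6,"ty": 10.9,"tz": 0,"rx": 0,"ry": 0,"rz": -0.074},
    {"tx": -6.8,"ty": 11.2,"tz": 0,"rx": 0,"ry": 0,"rz": -0.094}
  ]
}}

```text
time: 4.65
tool_pos: [470.3, -196.1, 17.7]
tcp_rot: [3.141, 0.001, 1.65]
contact_force: [-0.0, -1.6, -0.2]
grip_width: 45.8
finger_force: 1.2
```

Run:
```python
from h import *
a=bot.capture("side")
cv2.imwrite("pics/p3.png",cv2.resize(a[120:240,200:360,::-1],(800,600),interpolation=cv2.INTER_CUBIC))
```

```text
(no output)
```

View pics/p3.png

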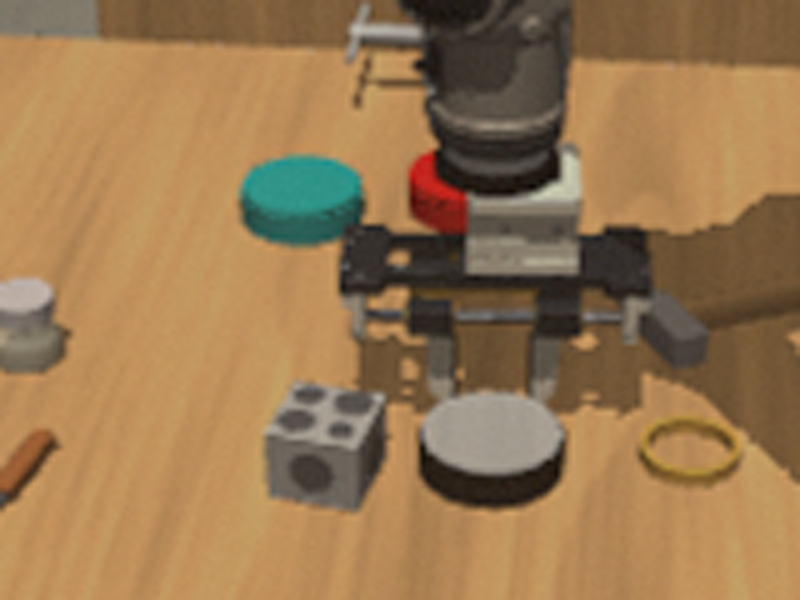

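Block top centre at crop (492,433), with a visible gap to the doming block (right edge at 385) and the fingers still on the rim.

```bash
python3 - <<'E'
from h import *
print(ray("side",[[298.4,206.6]],28))
p=np.array([470.3,-196,17]);s=np.array([1,.08,0])
for k in(85,-90):
  for z in(56,61,66,75): print(k,z,((proj("side",[np.r_[(p+k*s)[:2],z]])-[200,120])*5).round())
E
python3 path.py | tail -38
```

```text
[[ 465.60571369 -136.50476128   28.        ]]
85 56 [[358. 341.]]
85 61 [[358. 335.]]
85 66 [[358. 328.]]
85 75 [[357. 316.]]
-90 56 [[636. 344.]]
-90 61 [[636. 338.]]
-90 66 [[637. 331.]]
-90 75 [[638. 319.]]
[ 464.56588836 -138.19491394] 1.6450544863726315
0 [-11.3  12.4] -0.219 [ 466. -126.] [ 457. -182.] 1.43
1 [-1.1 12.5] -0.058 [ 468. -114.] [ 456. -169.] 1.37
2 [-0.3 12.5] -0.057 [ 470. -103.] [ 456. -157.] 1.31
3 [ 0.4 12.5] -0.056 [474. -91.] [ 456. -144.] 1.26
4 [ 1.1 12.4] -0.055 [478. -80.] [ 458. -132.] 1.2
5 [ 1.9 12.3] -0.055 [483. -68.] [ 459. -119.] 1.14
6 [ 2.5 12.2] -0.055 [488. -58.] [ 462. -107.] 1.09
7 [ 3.2 12. ] -0.054 [494. -47.] [465. -95.] 1.04
8 [ 4.3 11.5] -0.043 [500. -37.] [470. -84.] 0.99
9 [ 5.5 10.8] -0.027 [507. -27.] [475. -73.] 0.97
10 [ 6.4 10.2] -0.011 [514. -17.] [481. -63.] 0.96
11 [7.1 9.7] 0.005 [521.  -7.] [489. -53.] 0.96
12 [7.7 9.2] 0.02 [527.   3.] [496. -44.] 0.98
13 [8.2 8.9] 0.036 [534.  13.] [504. -35.] 1.02
14 [8.6 8.8] 0.052 [540.  23.] [513. -26.] 1.07
15 [8.4 9.1] 0.061 [545.  34.] [521. -17.] 1.13
16 [7.6 9.7] 0.054 [550.  45.]
[... 392 characters left out ...]
. 138.] [565.  83.] 1.4
25 [ 2.9 11.7] 0.017 [577. 149.] [568.  94.] 1.41
26 [ 2.7 11.7] 0.016 [578. 161.] [571. 106.] 1.43
27 [ 2.5 11.8] 0.016 [580. 173.] [573. 118.] 1.45
28 [ 2.3 11.8] 0.016 [581. 185.] [575. 130.] 1.46
29 [ 2.2 11.9] 0.017 [583. 197.] [578. 141.] 1.48
30 [ 2.4 11.9] 0.025 [584. 209.] [580. 153.] 1.5
31 [ 2.5 11.9] 0.033 [584. 221.] [582. 165.] 1.54
32 [ 2.5 12. ] 0.042 [584. 233.] [585. 177.] 1.58
33 [ 2.5 12.1] 0.051 [584. 245.] [587. 189.] 1.63
34 [ 3.3 17.9] 0.091 [582. 263.] [591. 207.] 1.72
clear 17.737099814028362 [np.float64(82.10041493908052), np.float64(16.609231673226645)]
clear 21.662953364294495 [np.float64(24.548358912911397), np.float64(89.86635982181578)]
```

```bash
sed -i 's/^W=.*/W=np.array([c0,[482,-72],[529,-8],[571,48],[590,115],[590,190],O-80*u])/' path.py
cat >> path.py <<'E'
P=rect(np.array((446,81)),31,.05)
for k in (-75,-85,-95):
    f=T+k*np.c_[np.sin(th),-np.cos(th)]; print(k,np.linalg.norm(P[None]-f[:,None],axis=2).min(axis=1).round(0))
E
python3 path.py
```

```text
[ 464.56588836 -138.19491394] 1.6450544863726315
0 [-7.9 11.9] -0.141 [ 465. -126.] [ 461. -182.] 1.5
1 [-5.2 12.8] -0.122 [ 466. -114.] [ 456. -169.] 1.38
2 [-2.7 13.2] -0.104 [ 469. -102.] [ 453. -156.] 1.28
3 [-0.5 13.2] -0.087 [473. -91.] [ 452. -143.] 1.19
4 [ 1.3 12.9] -0.072 [478. -80.] [ 454. -130.] 1.12
5 [ 2.7 12.4] -0.06 [484. -69.] [ 456. -118.] 1.06
6 [ 3.7 11.9] -0.053 [490. -58.] [ 460. -106.] 1.01
7 [ 4.6 11.4] -0.045 [497. -48.] [465. -94.] 0.96
8 [ 5.4 10.9] -0.037 [504. -39.] [470. -83.] 0.92
9 [ 6.1 10.4] -0.029 [511. -29.] [476. -73.] 0.89
10 [ 6.7 10. ] -0.021 [519. -20.] [483. -63.] 0.87
11 [7.3 9.6] -0.013 [526. -11.] [490. -53.] 0.86
12 [7.8 9.2] -0.003 [534.  -2.] [498. -44.] 0.86
13 [8.4 8.7] 0.012 [542.   7.] [506. -35.] 0.87
14 [8.9 8.3] 0.027 [550.  17.] [515. -27.] 0.9
15 [9.2 8.1] 0.043 [557.  26.] [524. -19.] 0.94
16 [9.5 8. ] 0.059 [564.  36.] [534. -11.] 1.0
17 [9.7 8.1] 0.075 [570.  46.] [543.  -3.] 1.07
18 [9.4 8.7] 0.083 [575.  57.] [553.   6.] 1.16
19 [8.3 9.6] 0.075 [580.  68.] [561.  15.] 1.23
20 [ 7.2 10.4] 0.068 [583.  80.] [568.  26.] 1.3
2
[... 797 characters left out ...]
), np.float64(15.440269752820452)]
clear 31.272898032409373 [np.float64(36.47341032951489), np.float64(99.4879705366854)]
-75 [249. 228. 207. 186. 167. 149. 132. 116. 101.  87.  74.  64.  54.  45.
  37.  31.  26.  22.  19.  17.  16.  19.  23.  28.  32.  36.  39.  41.
  42.  44.  46.  50.  56.  63.  72.  80.  92.]
-85 [251. 229. 207. 186. 166. 147. 129. 112.  97.  82.  69.  57.  47.  38.
  30.  24.  19.  16.  14.  12.   8.   9.  13.  18.  22.  26.  29.  31.
  32.  34.  36.  41.  48.  56.  65.  74.  87.]
-95 [253. 230. 207. 185. 165. 145. 127. 110.  93.  78.  64.  51.  40.  31.
  23.  18.  13.  10.   8.   8.   5.   2.   5.   8.  12.  16.  19.  21.
  23.  24.  26.  33.  41.  50.  60.  70.  82.]
```

Emit:
{"op": "carry_out", "data": {
  "plan": [
    {"tx": -7.9,"ty": 11.9,"tz": 0,"rx": 0,"ry": 0,"rz": -0.141},
    {"tx": -5.2,"ty": 12.8,"tz": 0,"rx": 0,"ry": 0,"rz": -0.122},
    {"tx": -2.7,"ty": 13.2,"tz": 0,"rx": 0,"ry": 0,"rz": -0.104},
    {"tx": -0.5,"ty": 13.2,"tz": 0,"rx": 0,"ry": 0,"rz": -0.087},
    {"tx": 1.3,"ty": 12.9,"tz": 0,"rx": 0,"ry": 0,"rz": -0.072},
    {"tx": 2.7,"ty": 12.4,"tz": 0,"rx": 0,"ry": 0,"rz": -0.06}
  ]
}}

```text
time: 5.3
tool_pos: [457.9, -119.8, 17.8]
tcp_rot: [-3.141, 0.001, 1.066]
contact_force: [-1.4, -3.4, 1.0]
grip_width: 46.0
finger_force: 1.6
```

```bash
cat > blk.py <<'E'
from h import *
# steel face: grey bright low-saturation blob nearest the predicted place, in side view
o=bot.get_obs();th=o["tcp_rot"][2];c=o["tool_pos"][:2]+56*np.array([np.cos(th),np.sin(th)])
a=bot.capture("side");hsv=cv2.cvtColor(a,cv2.COLOR_RGB2HSV)
m=((hsv[...,1]<60)&(hsv[...,2]>95)).astype(np.uint8)
n,l,st,ce=cv2.connectedComponentsWithStats(m)
uv=proj("side",[np.r_[c,28]])[0]
i=min([k for k in range(1,n) if st[k,4]>120],key=lambda k:np.hypot(*(ce[k]-uv)))
bb=st[i];e=np.array([bb[0]+bb[2]/2-.5,bb[1]+bb[3]/2-.5])
print("pred",c,uv,"seen",e,bb,ray("side",[e],28)[0]-[0,5,0])
np.save("last.npy",a)
E
python3 blk.py
```

```text
pred [484.93772765 -70.75862725] [290.21739387 218.72531571] seen [293. 215.] [277 202  33  27 447] [478.34772871 -95.5187759   28.        ]
```

```bash
cat >> blk.py <<'E'
from scipy.optimize import least_squares
A=np.linspace(0,6.28,60)
def bbx(p):
    q=proj("side",np.c_[p[0]+44*np.cos(A),p[1]+44*np.sin(A),A*0+28]);return np.array([q[:,0].min(),q[:,0].max(),q[:,1].max()])
tgt=np.array([bb[0]-.5,bb[0]+bb[2]-.5,bb[1]+bb[3]-.5])
r=least_squares(lambda p:bbx(p)-tgt,c);print("fit",r.x-[0,5],r.fun.round(1))
E
python3 blk.py
python3 - <<'E'
import numpy as np,cv2
cv2.imwrite("pics/p4.png",cv2.resize(np.load("last.npy")[140:260,210:370,::-1],(800,600),interpolation=cv2.INTER_CUBIC))
E
```

```text
pred [485.2316232  -69.19258995] [290.07070403 219.02884661] seen [292. 215.] [276 202  33  27 450] [481.33911206 -95.21240911  28.        ]
fit [479.30133139 -71.81000071] [ 1.7 -1.6  0.1]
```

View pics/p4.png

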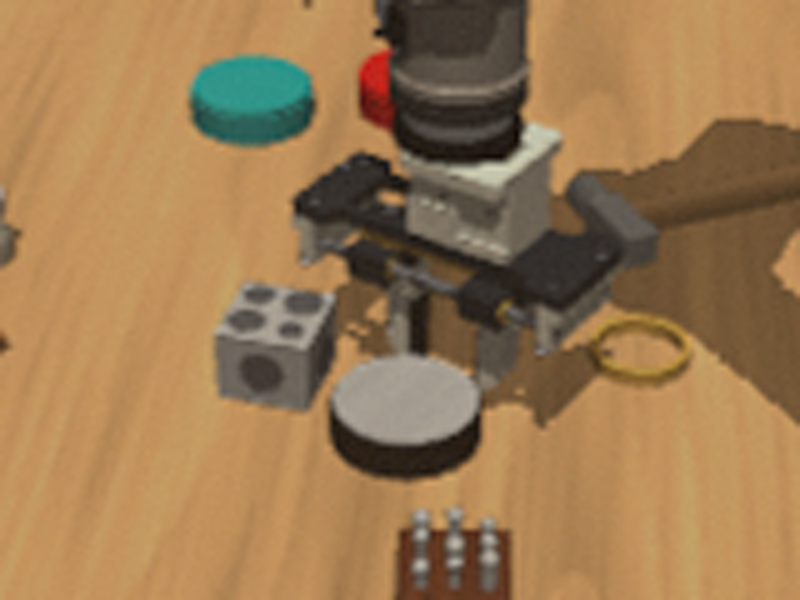

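Block top centre at crop (406,402) ≈ predicted, clear of the doming block and stand. I continue along the path.

Emit:
{"op": "carry_out", "data": {
  "plan": [
    {"tx": 3.7,"ty": 11.9,"tz": 0,"rx": 0,"ry": 0,"rz": -0.053},
    {"tx": 4.6,"ty": 11.4,"tz": 0,"rx": 0,"ry": 0,"rz": -0.045},
    {"tx": 5.4,"ty": 10.9,"tz": 0,"rx": 0,"ry": 0,"rz": -0.037},
    {"tx": 6.1,"ty": 10.4,"tz": 0,"rx": 0,"ry": 0,"rz": -0.029},
    {"tx": 6.7,"ty": 10,"tz": 0,"rx": 0,"ry": 0,"rz": -0.021},
    {"tx": 7.3,"ty": 9.6,"tz": 0,"rx": 0,"ry": 0,"rz": -0.013},
    {"tx": 7.8,"ty": 9.2,"tz": 0,"rx": 0,"ry": 0,"rz": -0.003},
    {"tx": 8.4,"ty": 8.7,"tz": 0,"rx": 0,"ry": 0,"rz": 0.012}
  ]
}}

```text
time: 6.2
tool_pos: [508.2, -37.7, 17.6]
tcp_rot: [-3.141, 0.001, 0.88]
contact_force: [-2.4, -2.4, 0.3]
grip_width: 45.6
finger_force: 1.6
```

```bash
python3 blk.py
```

```text
pred [543.8926444    5.40413215] [267.16892165 233.17297333] seen [269. 230.] [254 217  31  27 484] [540.61845175 -14.81695435  28.        ]
fit [538.37918001   2.20893831] [ 0. -0.  0.]
```

```bash
sed -i 's/^L=56/L=52/; s/^W=.*/W=np.array([c0,[571,50],[590,115],[590,190],O-80*u])/' path.py; python3 path.py
```

```text
[543.04436028   3.46677635] 0.8807996310176736
0 [10.3  7.2] 0.074 [550.  13.] [520. -29.] 0.95
1 [9.5 8.1] 0.066 [557.  23.] [530. -21.] 1.02
2 [8.6 8.9] 0.058 [563.  33.] [538. -12.] 1.08
3 [7.8 9.6] 0.05 [568.  44.] [546.  -3.] 1.13
4 [ 7.  10.1] 0.044 [573.  55.] [553.   7.] 1.17
5 [ 6.6 10.4] 0.045 [578.  67.] [560.  18.] 1.22
6 [ 6.3 10.6] 0.048 [582.  78.] [566.  28.] 1.27
7 [ 5.9 10.8] 0.051 [585.  90.] [572.  39.] 1.32
8 [ 5.5 11.1] 0.055 [588. 101.] [577.  50.] 1.37
9 [ 5.  11.3] 0.058 [590. 113.] [582.  62.] 1.43
10 [ 4.3 11.6] 0.057 [591. 125.] [587.  73.] 1.49
11 [ 3.2 11.8] 0.049 [592. 137.] [590.  85.] 1.54
12 [ 2.2 12. ] 0.04 [592. 149.] [592.  97.] 1.57
13 [ 1.4 12.1] 0.031 [592. 161.] [594. 109.] 1.61
14 [ 0.6 12.1] 0.022 [591. 173.] [594. 121.] 1.63
15 [-0.1 12.1] 0.014 [590. 185.] [594. 133.] 1.64
16 [-0.5 12. ] 0.007 [589. 197.] [594. 145.] 1.65
17 [-0.6 12. ] 0.008 [588. 209.] [593. 157.] 1.66
18 [-0.6 12. ] 0.01 [587. 221.] [592. 169.] 1.67
19 [-0.6 12. ] 0.012 [586. 233.] [592. 181.] 1.68
20 [-0.6 12. ] 0.015 [585. 245.] [591. 193.] 1.69
21 [-1.1 18. ] 0.026 [582. 263.] [590. 211.] 1.72
clear 47.32076970879936 [np.float64(77.62474639122449), np.float64(17.054514081366037)]
clear 34.50009967605824 [np.float64(38.2045589115173), np.float64(103.0530321387959)]
-75 [39. 37. 33. 28. 22. 16. 13. 16. 21. 26. 31. 35. 38. 41. 43. 44. 46. 50.
 57. 64. 73. 82. 95.]
-85 [32. 31. 28. 23. 17. 12.  5.  7. 12. 17. 21. 25. 28. 31. 33. 34. 36. 42.
 49. 57. 67. 76. 90.]
-95 [26. 24. 22. 18. 13.  8.  1.  4.  3.  7. 12. 15. 18. 21. 23. 24. 27. 34.
 42. 52. 61. 71. 86.]
```

Emit:
{"op": "carry_out", "data": {
  "plan": [
    {"tx": 11.3,"ty": 7.2,"tz": 0,"rx": 0,"ry": 0,"rz": 0.06},
    {"tx": 11,"ty": 8,"tz": 0,"rx": 0,"ry": 0,"rz": 0.066},
    {"tx": 10.1,"ty": 8.6,"tz": 0,"rx": 0,"ry": 0,"rz": 0.058},
    {"tx": 9,"ty": 9.4,"tz": 0,"rx": 0,"ry": 0,"rz": 0.05},
    {"tx": 7.5,"ty": 10,"tz": 0,"rx": 0,"ry": 0,"rz": 0.05},
    {"tx": 6.6,"ty": 10.4,"tz": 0,"rx": 0,"ry": 0,"rz": 0.05},
    {"tx": 6.3,"ty": 10.6,"tz": 0,"rx": 0,"ry": 0,"rz": 0.05},
    {"tx": 5.7,"ty": 10.8,"tz": 0,"rx": 0,"ry": 0,"rz": 0.052},
    {"tx": 5,"ty": 11.1,"tz": 0,"rx": 0,"ry": 0,"rz": 0.055},
    {"tx": 4.5,"ty": 11.3,"tz": 0,"rx": 0,"ry": 0,"rz": 0.058}
  ]
}}

```text
time: 7.25
tool_pos: [585.8, 59.7, 17.7]
tcp_rot: [3.141, 0.0, 1.43]
contact_force: [-0.1, -2.9, 0.8]
grip_width: 46.0
finger_force: 1.8
```

```bash
python3 blk.py;  sed -i 's/^W=.*/W=np.array([c0,[592,190],O-80*u])/' path.py; python3 path.py
```

```text
pred [593.6232426  115.10018957] [243.17869164 257.2633421 ] seen [244.  253.5] [227 239  35  30 623] [594.12768456  94.74105404  28.        ]
fit [591.32012315 110.11524066] [ 0.9 -0.9  0.1]
[593.50173576 112.92872519] 1.4338430516201077
0 [ 4.6 11.6] 0.064 [595. 125.] [591.  73.] 1.5
1 [ 3.4 11.8] 0.055 [595. 137.] [594.  85.] 1.55
2 [ 2.3 12. ] 0.045 [595. 149.] [597.  97.] 1.6
3 [ 1.3 12.1] 0.036 [595. 161.] [598. 109.] 1.63
4 [ 0.4 12.1] 0.026 [594. 173.] [598. 121.] 1.66
5 [-0.3 12.1] 0.017 [593. 185.] [598. 133.] 1.68
6 [-0.9 12. ] 0.009 [591. 197.] [597. 145.] 1.69
7 [-1. 12.] 0.008 [590. 209.] [596. 157.] 1.69
8 [-1.2 11.9] 0.007 [588. 221.] [595. 169.] 1.7
9 [-1.3 11.9] 0.006 [587. 233.] [594. 181.] 1.71
10 [-1.4 11.9] 0.006 [585. 244.] [592. 193.] 1.71
11 [-2.3 18.2] 0.007 [582. 263.] [590. 211.] 1.72
clear 162.09628533234053 [np.float64(140.15497725371193), np.float64(140.52766440542027)]
clear 71.93706317548038 [np.float64(59.8421924306265), np.float64(124.68350825120152)]
-75 [35. 39. 43. 45. 47. 48. 49. 53. 58. 64. 72. 81. 95.]
-85 [25. 29. 33. 35. 37. 38. 40. 43. 49. 57. 66. 75. 90.]
-95 [16. 19. 23. 25. 27. 28. 30. 34. 42. 50. 60. 70. 86.]
```

Emit:
{"op": "carry_out", "data": {
  "plan": [
    {"tx": 4.6,"ty": 11.6,"tz": 0,"rx": 0,"ry": 0,"rz": 0.064},
    {"tx": 3.4,"ty": 11.8,"tz": 0,"rx": 0,"ry": 0,"rz": 0.055},
    {"tx": 2.3,"ty": 12,"tz": 0,"rx": 0,"ry": 0,"rz": 0.045},
    {"tx": 1.3,"ty": 12.1,"tz": 0,"rx": 0,"ry": 0,"rz": 0.036},
    {"tx": 0.4,"ty": 12.1,"tz": 0,"rx": 0,"ry": 0,"rz": 0.026},
    {"tx": -0.3,"ty": 12.1,"tz": 0,"rx": 0,"ry": 0,"rz": 0.017},
    {"tx": -0.9,"ty": 12,"tz": 0,"rx": 0,"ry": 0,"rz": 0.009},
    {"tx": -1,"ty": 12,"tz": 0,"rx": 0,"ry": 0,"rz": 0.008},
    {"tx": -1.2,"ty": 11.9,"tz": 0,"rx": 0,"ry": 0,"rz": 0.007},
    {"tx": -1.3,"ty": 11.9,"tz": 0,"rx": 0,"ry": 0,"rz": 0.006},
    {"tx": -1.4,"ty": 11.9,"tz": 0,"rx": 0,"ry": 0,"rz": 0.006}
  ]
}}

```text
time: 8.4
tool_pos: [590.8, 192.1, 17.7]
tcp_rot: [-3.141, -0.0, 1.706]
contact_force: [0.5, -3.0, -0.6]
grip_width: 46.0
finger_force: 1.3
```

```bash
python3 blk.py
python3 - <<'E'
import numpy as np,cv2
from h import bot
cv2.imwrite("pics/p5.png",cv2.resize(np.load("last.npy")[230:386,180:388,::-1],(800,600),interpolation=cv2.INTER_CUBIC))
o=bot.get_obs();print(o["tool_pos"],o["tcp_rot"])
E
```

```text
pred [583.26022577 247.55315161] [237.74780408 293.51712719] seen [237.5 288.5] [220 271  36  36 858] [587.02005452 225.9385817   28.        ]
fit [584.15163356 240.43681746] [-0.2  0.2 -0. ]
[590.48460813 193.99483292  17.75851019] [ 3.14145105e+00 -1.11043216e-03  1.70749852e+00]
```

View pics/p5.png

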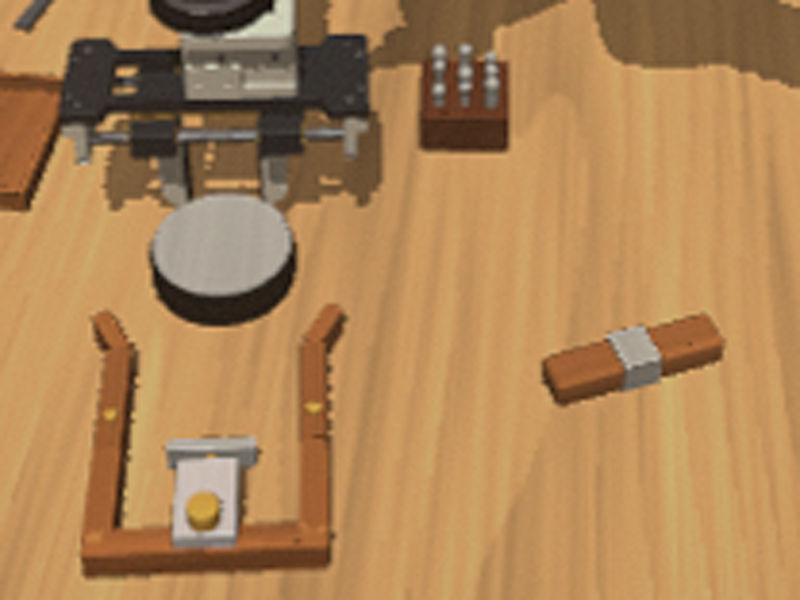

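The picture shows the block (crop (223,248)) lined up with the cradle mouth (tips (103,315) and (338,310)); pad at (212,447). I back off, lower the tool and push in.

Emit:
{"op": "carry_out", "data": {
  "plan": [
    {"tx": 0.6,"ty": -5,"tz": 0,"rx": 0,"ry": 0,"rz": 0.013},
    {"tx": 0,"ty": 0,"tz": -5,"rx": 0,"ry": 0,"rz": 0},
    {"tx": 1,"ty": 0,"tz": -3.5,"rx": 0,"ry": 0,"rz": 0},
    {"tx": -0.6,"ty": 5,"tz": 0,"rx": 0,"ry": 0,"rz": 0},
    {"tx": -1,"ty": 7.9,"tz": 0,"rx": 0,"ry": 0,"rz": 0},
    {"tx": -1,"ty": 7.9,"tz": 0,"rx": 0,"ry": 0,"rz": 0},
    {"tx": -1.1,"ty": 7.9,"tz": 0,"rx": 0,"ry": 0,"rz": 0},
    {"tx": -1.2,"ty": 7.9,"tz": 0,"rx": 0,"ry": 0,"rz": 0},
    {"tx": -1.2,"ty": 7.9,"tz": 0,"rx": 0,"ry": 0,"rz": 0},
    {"tx": -1.2,"ty": 7.9,"tz": 0,"rx": 0,"ry": 0,"rz": 0},
    {"tx": -1.2,"ty": 7.9,"tz": 0,"rx": 0,"ry": 0,"rz": 0}
  ]
}}

```text
time: 9.55
tool_pos: [584.0, 247.1, 9.2]
tcp_rot: [-3.142, 0.0, 1.719]
contact_force: [0.8, -2.3, -2.5]
grip_width: 45.8
finger_force: 1.1
```

```bash
cat >> blk.py <<'E'
O=np.array([570.4,341.7]); u=np.array([-.149,.989]);v=np.array([-.989,-.149])
o=bot.get_obs();b=r.x-[0,5]-O;t=o["tool_pos"][:2]-O
print("cradle: block",(b@u).round(1),(b@v).round(1),"tcp",(t@u).round(1),(t@v).round(1),o["tcp_rot"].round(3),o["contact_force"].round(1))
cv2.imwrite("pics/z%d.png"%int(100*o["time"]),cv2.resize(a[280:400,180:310,::-1],(650,600),interpolation=cv2.INTER_CUBIC))
E
python3 blk.py;ls pics
```

```text
pred [575.6989188  302.46464319] [236.54376318 310.89210371] seen [236. 307.] [217 290  39  35 952] [579.23269451 285.76844056  28.        ]
fit [577.52174574 294.00615979] [ 0.5 -0.5  0. ]
cradle: block -48.2 0.1 tcp -94.3 0.6 [ 3.141e+00 -1.000e-03  1.720e+00] [ 0.   0.5 -0.4]
c1.png
p1.png
p2.png
p3.png
p4.png
p5.png
side0.png
top0.png
z960.png
```

Emit:
{"op": "carry_out", "data": {
  "plan": [
    {"tx": -0.9,"ty": 5.9,"tz": 0,"rx": 0,"ry": 0,"rz": 0},
    {"tx": -0.9,"ty": 5.9,"tz": 0,"rx": 0,"ry": 0,"rz": 0},
    {"tx": -0.9,"ty": 5.9,"tz": 0,"rx": 0,"ry": 0,"rz": 0},
    {"tx": -0.7,"ty": 4.9,"tz": 0,"rx": 0,"ry": 0,"rz": 0},
    {"tx": -0.4,"ty": 3,"tz": 0,"rx": 0,"ry": 0,"rz": 0},
    {"tx": -0.2,"ty": 1,"tz": 0,"rx": 0,"ry": 0,"rz": 0}
  ]
}}

```text
time: 10.2
tool_pos: [580.2, 273.2, 9.3]
tcp_rot: [3.141, 0.0, 1.719]
contact_force: [0.7, -3.0, 0.3]
grip_width: 46.0
finger_force: 1.4
```

```bash
python3 blk.py|tail -1; ls pics|grep z
```

```text
cradle: block -20.2 0.1 tcp -69.2 0.5 [3.141 0.    1.719] [ 0.8 -1.1  1. ]
z1025.png
z960.png
```

Emit:
{"op": "carry_out", "data": {
  "plan": [
    {"tx": -0.15,"ty": 1,"tz": 0,"rx": 0,"ry": 0,"rz": 0},
    {"tx": -0.15,"ty": 1,"tz": 0,"rx": 0,"ry": 0,"rz": 0},
    {"tx": -0.15,"ty": 1,"tz": 0,"rx": 0,"ry": 0,"rz": 0},
    {"tx": -0.15,"ty": 1,"tz": 0,"rx": 0,"ry": 0,"rz": 0},
    {"tx": -0.15,"ty": 1,"tz": 0,"rx": 0,"ry": 0,"rz": 0},
    {"tx": -0.15,"ty": 1,"tz": 0,"rx": 0,"ry": 0,"rz": 0},
    {"tx": -0.15,"ty": 1,"tz": 0,"rx": 0,"ry": 0,"rz": 0},
    {"tx": -0.15,"ty": 1,"tz": 0,"rx": 0,"ry": 0,"rz": 0}
  ]
}}

```text
time: 11.05
tool_pos: [579.0, 281.0, 9.3]
tcp_rot: [3.141, 0.0, 1.719]
contact_force: [-0.5, -3.7, 1.2]
grip_width: 45.8
finger_force: 1.6
```

Emit:
{"op": "carry_out", "data": {
  "plan": [
    {"tx": -0.15,"ty": 1,"tz": 0,"rx": 0,"ry": 0,"rz": 0},
    {"tx": -0.15,"ty": 1,"tz": 0,"rx": 0,"ry": 0,"rz": 0},
    {"tx": -0.15,"ty": 1,"tz": 0,"rx": 0,"ry": 0,"rz": 0}
  ]
}}

```text
time: 11.35
tool_pos: [578.5, 284.0, 9.3]
tcp_rot: [3.141, 0.0, 1.719]
contact_force: [1.8, -4.1, 0.9]
grip_width: 45.8
finger_force: 1.7
```

Emit:
{"op": "carry_out", "data": {
  "plan": [
    {"tx": -0.15,"ty": 1,"tz": 0,"rx": 0,"ry": 0,"rz": 0},
    {"tx": -0.15,"ty": 1,"tz": 0,"rx": 0,"ry": 0,"rz": 0}
  ]
}}

```text
time: 11.55
tool_pos: [578.2, 286.0, 9.3]
tcp_rot: [3.141, 0.0, 1.719]
contact_force: [0.5, -3.8, 1.4]
grip_width: 45.9
finger_force: 1.7
```

```bash
python3 blk.py|tail -1; cp $(ls -t pics/z*|head -1) pics/gap.png
```

```text
cradle: block -6.9 -0.5 tcp -56.1 0.6 [ 3.141 -0.     1.719] [ 1.7 -3.4  1.6]
```

View pics/gap.png

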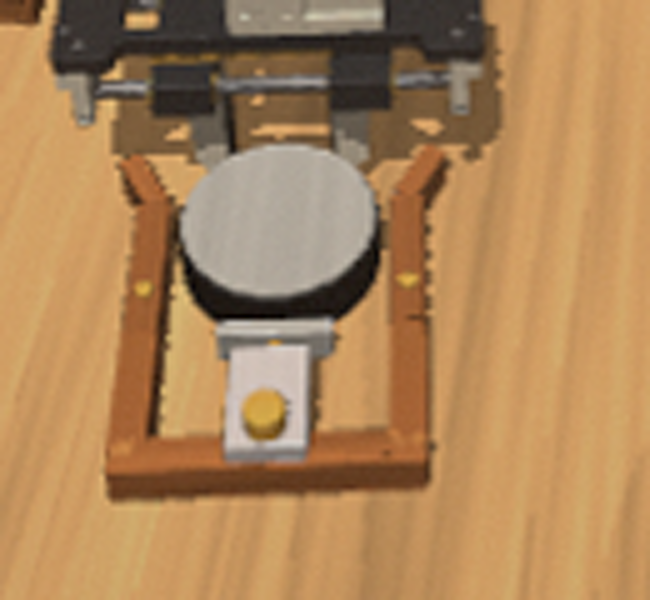

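The block (top centre (279,222)) is centred between the walls, and the pad edge at row 320 is about 5 mm ahead of its front.

Emit:
{"op": "carry_out", "data": {
  "plan": [
    {"tx": -0.15,"ty": 1,"tz": 0,"rx": 0,"ry": 0,"rz": 0},
    {"tx": -0.15,"ty": 1,"tz": 0,"rx": 0,"ry": 0,"rz": 0},
    {"tx": -0.07,"ty": 0.5,"tz": 0,"rx": 0,"ry": 0,"rz": 0}
  ]
}}

```text
time: 11.9
tool_pos: [577.8, 288.5, 9.3]
tcp_rot: [3.141, -0.0, 1.719]
contact_force: [0.1, -3.2, 1.5]
grip_width: 45.8
finger_force: 1.8
```

Emit:
{"op": "carry_out", "data": {
  "plan": [
    {"tx": -0.07,"ty": 0.5,"tz": 0,"rx": 0,"ry": 0,"rz": 0},
    {"tx": -0.07,"ty": 0.5,"tz": 0,"rx": 0,"ry": 0,"rz": 0},
    {"tx": -0.07,"ty": 0.5,"tz": 0,"rx": 0,"ry": 0,"rz": 0}
  ]
}}

```text
time: 12.2
tool_pos: [577.6, 289.9, 9.3]
tcp_rot: [3.141, 0.0, 1.719]
contact_force: [1.3, -4.1, 1.1]
grip_width: 45.8
finger_force: 1.8
```

Emit:
{"op": "carry_out", "data": {
  "plan": [
    {"tx": -0.07,"ty": 0.5,"tz": 0,"rx": 0,"ry": 0,"rz": 0},
    {"tx": -0.07,"ty": 0.5,"tz": 0,"rx": 0,"ry": 0,"rz": 0},
    {"tx": -0.07,"ty": 0.5,"tz": 0,"rx": 0,"ry": 0,"rz": 0}
  ]
}}

```text
time: 12.5
tool_pos: [577.4, 291.5, 9.3]
tcp_rot: [3.141, 0.0, 1.719]
contact_force: [-0.1, -3.8, 2.8]
grip_width: 46.3
finger_force: 1.8
```

Emit:
{"op": "carry_out", "data": {
  "plan": [
    {"tx": -0.07,"ty": 0.5,"tz": 0,"rx": 0,"ry": 0,"rz": 0},
    {"tx": -0.07,"ty": 0.5,"tz": 0,"rx": 0,"ry": 0,"rz": 0}
  ]
}}

```text
time: 12.7
tool_pos: [577.3, 292.4, 9.3]
tcp_rot: [3.142, 0.0, 1.719]
contact_force: [0.9, -5.0, 2.1]
grip_width: 46.0
finger_force: 2.1
```

Emit:
{"op": "carry_out", "data": {
  "plan": [
    {"tx": -0.07,"ty": 0.5,"tz": 0,"rx": 0,"ry": 0,"rz": 0},
    {"tx": -0.07,"ty": 0.5,"tz": 0,"rx": 0,"ry": 0,"rz": 0}
  ]
}}

```text
time: 12.9
tool_pos: [577.2, 293.4, 9.2]
tcp_rot: [3.142, 0.0, 1.719]
contact_force: [0.5, -4.5, 2.6]
grip_width: 46.2
finger_force: 2.1
```

Emit:
{"op": "carry_out", "data": {
  "plan": [
    {"tx": -0.07,"ty": 0.5,"tz": 0,"rx": 0,"ry": 0,"rz": 0},
    {"tx": -0.07,"ty": 0.5,"tz": 0,"rx": 0,"ry": 0,"rz": 0}
  ]
}}

```text
time: 13.1
tool_pos: [577.0, 294.4, 9.2]
tcp_rot: [3.142, 0.0, 1.719]
contact_force: [1.0, -5.0, 2.0]
grip_width: 45.8
finger_force: 2.1
```

Emit:
{"op": "carry_out", "data": {
  "plan": [
    {"tx": -0.07,"ty": 0.5,"tz": 0,"rx": 0,"ry": 0,"rz": 0},
    {"tx": 0,"ty": 0,"tz": 0,"rx": 0,"ry": 0,"rz": 0}
  ]
}}

```text
time: 13.3
tool_pos: [576.9, 295.0, 9.2]
tcp_rot: [3.141, -0.0, 1.719]
contact_force: [1.0, -4.7, 2.0]
grip_width: 46.1
finger_force: 2.0
```

Emit:
{"op": "carry_out", "data": {
  "plan": [
    {"tx": -0.07,"ty": 0.5,"tz": 0,"rx": 0,"ry": 0,"rz": 0},
    {"tx": 0,"ty": 0,"tz": 0,"rx": 0,"ry": 0,"rz": 0}
  ]
}}

```text
time: 13.5
tool_pos: [576.8, 295.5, 9.2]
tcp_rot: [3.142, 0.0, 1.719]
contact_force: [0.2, -3.9, 2.5]
grip_width: 45.8
finger_force: 2.0
```

Emit:
{"op": "carry_out", "data": {
  "plan": [
    {"tx": -0.07,"ty": 0.5,"tz": 0,"rx": 0,"ry": 0,"rz": 0},
    {"tx": 0,"ty": 0,"tz": 0,"rx": 0,"ry": 0,"rz": 0}
  ]
}}

```text
time: 13.7
tool_pos: [576.8, 296.0, 9.3]
tcp_rot: [3.142, -0.0, 1.719]
contact_force: [0.2, -4.8, 2.8]
grip_width: 45.9
finger_force: 2.0
```

Emit:
{"op": "carry_out", "data": {
  "plan": [
    {"tx": -0.07,"ty": 0.5,"tz": 0,"rx": 0,"ry": 0,"rz": 0},
    {"tx": 0,"ty": 0,"tz": 0,"rx": 0,"ry": 0,"rz": 0}
  ]
}}

```text
time: 13.9
tool_pos: [576.7, 296.2, 9.2]
tcp_rot: [-3.142, 0.0, 1.719]
contact_force: [1.1, -6.3, 2.7]
grip_width: 46.2
finger_force: 2.5
```

Emit:
{"op": "carry_out", "data": {
  "plan": [
    {"tx": -0.07,"ty": 0.5,"tz": 0,"rx": 0,"ry": 0,"rz": 0},
    {"tx": 0,"ty": 0,"tz": 0,"rx": 0,"ry": 0,"rz": 0}
  ]
}}

```text
time: 14.1
tool_pos: [576.7, 296.4, 9.3]
tcp_rot: [-3.141, 0.001, 1.719]
contact_force: [0.3, -6.6, 2.6]
grip_width: 46.1
finger_force: 3.0
```

Emit:
{"op": "carry_out", "data": {
  "plan": [
    {"tx": -0.15,"ty": 1,"tz": 0,"rx": 0,"ry": 0,"rz": 0},
    {"tx": 0,"ty": 0,"tz": 0,"rx": 0,"ry": 0,"rz": 0}
  ]
}}

```text
time: 14.3
tool_pos: [576.7, 296.6, 9.2]
tcp_rot: [-3.141, 0.002, 1.719]
contact_force: [1.5, -9.6, 3.3]
grip_width: 45.6
finger_force: 4.2
```

Emit:
{"op": "carry_out", "data": {
  "plan": [
    {"tx": -0.1,"ty": 0.7,"tz": 0,"rx": 0,"ry": 0,"rz": 0},
    {"tx": -0.1,"ty": 0.7,"tz": 0,"rx": 0,"ry": 0,"rz": 0},
    {"tx": 0,"ty": 0,"tz": 0,"rx": 0,"ry": 0,"rz": 0},
    {"tx": 0,"ty": 0,"tz": 0,"rx": 0,"ry": 0,"rz": 0},
    {"tx": 0,"ty": 0,"tz": 0,"rx": 0,"ry": 0,"rz": 0},
    {"tx": 0,"ty": 0,"tz": 0,"rx": 0,"ry": 0,"rz": 0},
    {"tx": 0,"ty": 0,"tz": 0,"rx": 0,"ry": 0,"rz": 0}
  ]
}}

```text
time: 15.0
tool_pos: [576.7, 296.9, 9.3]
tcp_rot: [-3.141, 0.003, 1.719]
contact_force: [1.5, -13.9, 3.6]
grip_width: 45.7
finger_force: 5.9
```

Emit:
{"op": "carry_out", "data": {
  "plan": [
    {"tx": 0.15,"ty": -1,"tz": 0,"rx": 0,"ry": 0,"rz": 0},
    {"tx": 0.15,"ty": -1,"tz": 0,"rx": 0,"ry": 0,"rz": 0},
    {"tx": 0.15,"ty": -1,"tz": 0,"rx": 0,"ry": 0,"rz": 0},
    {"tx": 0.3,"ty": -2,"tz": 0,"rx": 0,"ry": 0,"rz": 0},
    {"tx": 0.9,"ty": -6,"tz": 0,"rx": 0,"ry": 0,"rz": 0},
    {"tx": 1.5,"ty": -10,"tz": 0,"rx": 0,"ry": 0,"rz": 0},
    {"tx": 1.5,"ty": -10,"tz": 0,"rx": 0,"ry": 0,"rz": 0},
    {"tx": 0,"ty": 0,"tz": 15,"rx": 0,"ry": 0,"rz": 0},
    {"tx": 0,"ty": 0,"tz": 25,"rx": 0,"ry": 0,"rz": 0},
    {"tx": 0,"ty": 0,"tz": 25,"rx": 0,"ry": 0,"rz": 0},
    {"tx": 0,"ty": 0,"tz": 0,"rx": 0,"ry": 0,"rz": 0}
  ]
}}

```text
time: 16.1
tool_pos: [583.5, 269.1, 79.4]
tcp_rot: [3.133, -0.002, 1.718]
contact_force: [0.5, -0.6, -0.1]
grip_width: 45.7
finger_force: 0.0
```

```bash
python3 blk.py|tail -1; cp $(ls -t pics/z*|head -1) pics/end.png
```

```text
cradle: block 1.0 -0.1 tcp -73.9 -1.0 [ 3.136e+00 -1.000e-03  1.719e+00] [-0.3 -0.5 -0.1]
```

View pics/end.png

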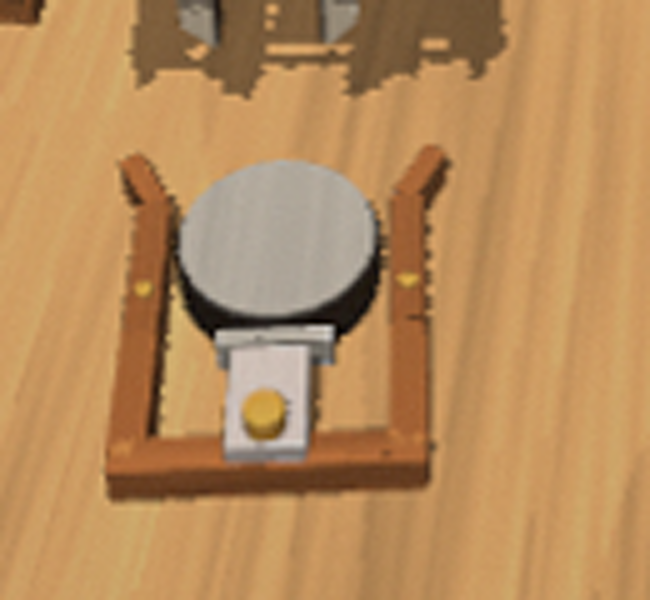

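The pad edge has moved from row 320 to 327 (about 4 mm, pressed in). The block (centre (279,238)) rests against it, centred and flat. Handing in.

```bash
python3 -c "
from plant import bot
print(bot.close_job())"
```

```text
the job is handed in; nothing more can be done
None
```

The job is handed in, with no verdict shown: the block is in the cradle against the pressed-in pad, centred and flat, after about 0.5 s of steady pushing that reached 13.9 N at the tool, and I saw no contact with the doming block or punch stand.

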